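# Seat a keyed shaft in a pulley

### The arm

A 6-joint arm with a two-finger parallel gripper is mounted at the origin on a cart in front of the work surface, level with it; the furniture and walls round the work are solid. World frame = base frame: x ahead of the robot, y to its left, z up, the work surface at z = 0. Lengths are in mm, angles in rad, forces in N, time in s.
With the tool pointing down it reaches from about 300 to 775 mm from the base axis. Payload 14.6 kg.
Tool frame: the origin (TCP) lies on the centre line of the jaws, within the pads' length; the fingertips stand ahead of it and the grasp point (between the pads) is the TCP (manip.tip_reach is the z of the fingertips in the tool frame, in mm); z points along the fingers, y is the direction in which the jaws open and shut (so a half turn about z gives the same grasp; the last joint's range is limited). The gripper opens to 94 mm and grips with 3 to 60 N. Pads are 16 mm wide; open, the fingers measure 119 mm over their backs; the gripper's body (75 mm by 177 mm) begins 78 mm behind the grasp point.
Start: joints at [1.163, 0.3, 1.521, -0, 1.321, -0.067], TCP at [183.83, 518.359, 194.946] pointing down, gripper open.
Joint ranges: [-3.03, 3.03], [-0.79, 2.21], [0.23, 2.52], [-1.04, 4.18], [0, 3.07], [-2.55, 2.55]. Speed limits (rad/s): [2.22, 2.22, 2.57, 3.14, 3.14, 3.14].

### API

Orientations are given as [roll, pitch, yaw] about the fixed x, y, z axes, in that order (R = Rz(yaw) Ry(pitch) Rx(roll)).
In Python, from cell import manip, camera, search_frame, masks_of, tip_of gives the robot as it stands.
- The arm moves only by the tool send_rows, never from a script. Its argument "plan" is a list of rows, each an object with "travel": the shift along the tool's x, y, z in mm, a list of three; "delta_rot": the turn, a rotation vector about the tool's x, y, z in degrees, a list of three; "fingers": the gripper's target within -1 to 1 (shut at 1, half-way at 0, fully open at -1). In form: [{"travel": [dx, dy, dz], "delta_rot": [wx, wy, wz], "fingers": fingers}, ...]. A call has 1 to 20 rows; each row shifts and turns the commanded pose from where the row before left it, along the tool's axes as they then stand; what a row does not reach is not made up. A row lasts 1/8 s, in which the tool goes at most 62.5 mm and 10.7 degrees, less where a joint would pass 70% of its speed; a pose out of reach is approached as far as the arm can. A call is refused whole if a number of a shift passes 62.5 or a number of a turn 10.7, either way. A call with a gripper value outside its range is refused whole. The fingers move at their own pace and stop on an object; "grip_force" is the grip in N (left out, the last holds). Time passes only in rows, so rows that do not move let the fingers close. It gives the time, the measured TCP pose, the force and the opening at its end, in the units of the state.
- manip.read_state(): the state, without advancing time (a new reading comes with each control period).
- camera(name): name is "scene" or "side" or "wrist"; returns a dict with "color" (400x640x3 uint8, red, green, blue), "z_map" (400x640 float32, mm along the optical axis (not along the pixel's ray), 0 where there is no reading), "fov_y" (degrees; the focal length in pixels is half the picture's height over the tangent of half this angle, whatever the lens; pixels are square), "cx", "cy" (the principal point, pixels), "world_from_camera" (4x4, takes a point from camera to world coordinates); the wrist camera has in their place "tool_from_camera" (4x4, takes a point from camera to tool coordinates, whose origin is the TCP and whose axes are the flange's). Camera axes: x right, y up, looking along -z (the intrinsics and any distortion apply to the point x, -y, -z); pixel columns grow to the right and rows downward; lengths in mm; the calibration is good to about 2 mm. The wrist camera is an equidistant fisheye: a pixel r from the principal point sees the ray r / f radians off the axis. A picture is of the moment at which its call begins: read the wrist's pose just before it.
- manip.sign_off(): hands the job in, once; it reports no verdict.
Trained networks look in the newest picture that a camera, given by its name, has taken for a name from the list of things; names that differ only in an ending like _2 or _b are one class to them, and where a whole thing is asked for, a point or a joint stands for the part that bears it (a point fixed in the world has none). Each returns a list of dicts, best first, with "confidence" (0 to 1); they miss things now and then, are a little off and sometimes report something else, mostly with a low value. They report only what shows in the picture. A call takes as long as a camera call.
- search_frame(name, camera): "at" ([x, y, z] in mm, in the coordinates of the camera as it stood for that picture, good to about 4 mm: the middle of the surface that is visible of it).
- masks_of(name, camera): "region" (400x640 bool, what is visible of it).
- tip_of(name, camera): "at" ([x, y, z] in mm, in the coordinates of the camera as it stood for that picture, good to about 4 mm: a listed point, or the origin of a listed thing).
The state is a dict: "clock": time; "joints": joint angles; "qd": joint speeds; "effort": joint torques, N m; "eef_pos": TCP position; "eef_rot": TCP orientation; "wrist_force": force on the tool from outside, world axes, zero at the start; "moment": the same for the moment, N m; "finger_gap": finger opening in mm.
Only numpy, scipy, OpenCV 4.12 (cv2) and the standard library are available. Lean on these libraries where they do the work, as an engineer would, in place of code of your own. Each camera call takes 0.05 s, during which the arm holds its last target. There are 200 camera calls.

### The job

Turn the keeper's bar knob counter-clockwise (seen from above) until it clicks over its detent and stays there, so that its arm is clear of the pulley's bore. Then take the keyed shaft that stands on the bench, push it foot first into the bore, turning it until its key slips into the keyway, and keep pushing against the spring inside until the collar sits flat on the pulley's face. Finish still gripping the shaft and holding it pressed fully home (the spring would lift it again), and leave the brass weight, the gear and the bush where they are.

Things in the scene. Friction and masses are not known exactly. Their poses are not given: they have to be found in the camera images.
- fixture: Fixed grey base plate, 110 x 190 x 12 mm, on the bench. Origin under the pulley's axis at bench height; z up. The keeper's pivot stands 80 mm from the origin along +y (roughly to the robot's left), a dark detent housing 56 mm high at y = 120 mm. Away from it, a tall hardness tester fills the bench to the robot's right (world y below -0.38, x above 0.5): keep the arm clear of it.
- keeper (a joint): Hinge of the keeper (knob and arm in one), rad, vertical axis, positive counter-clockwise from above. Near 0 the arm lies over the bore; at the far stop, 1.2, it is swung to the back, clear of the bore. A spring detent resists with about 0.15 N m from 0.27 to its top at 0.7: let go before that it springs back or hangs; past 0.85 it snaps on to about 1.1 and stays.
- keeper_grip (a point): Point on the pivot axis in the keeper's black bar knob, 12 mm below its top. The bar is 14 mm wide, 46 mm long (along this frame's y), 74 to 108 mm above the bench; the frame turns with the keeper. Below it a 42 mm disc (top at 74 mm) and the steel arm, 26 to 34 mm wide, 65 to 70 mm above the bench, which reaches 97 mm from the axis along this frame's -y.
- pulley: Aluminium pulley fixed upright on the base plate, rim 70 mm in diameter, 50 mm high; origin on its axis at its underside, 12 mm above the bench. From its top hub face (62 mm above the bench) a bore of 26 mm and a keyway run down its whole height. The keyway is 9 mm wide and reaches 18.75 mm from the axis on this frame's -x side (towards the robot, yaw varies). Does not turn.
- pulley_mouth (a point): Centre of the bore in the top hub face (50 mm above the pulley's origin); axes as the pulley's, z up.
- ejector (a joint): Spring plate (22 mm disc) inside the bore, m pressed down: 0 at rest with its top 30 mm below the hub face, 0.016 when the shaft is fully home, stop at 0.018. Its spring pushes up with 4.5 N at 0 and 9.3 N at 0.016, more than the shaft's weight.
- shaft: Loose steel shaft, about 0.28 kg, upright on the bench, 90 mm long; origin at the centre of its foot, z up along its axis. Diameter 24 mm, foot chamfered. A key 6 mm wide reaches 17 mm from the axis on this frame's -x side, from 14 mm above the foot (narrower for its first 2 mm) up to the collar; the lowest 14 mm are plain and enter the bore at any angle.
- shaft_collar (a point): Point on the shaft's axis at the underside of its collar (33 mm in diameter, 8 mm thick), 46 mm above the foot: level with the hub face when fully home.
- shaft_grip (a point): Point on the shaft's axis in its square end, 76 mm above the foot; axes as the shaft's. The square end is 22 x 22 mm, from 54 mm (top of the collar) to 90 mm above the foot, its flats facing this frame's x and y.
- brass_weight: Bystander: small brass-coloured weight with a knob, 38 mm in diameter, 28 mm high; origin at its underside.
- gear: Bystander: grey toothed gear, 45 mm in diameter, 17 mm high; origin at its underside.
- bush: Bystander: grey flanged bush, 31 mm in diameter, 25 mm high; origin at its underside.

How it is judged (in metres and radians):
On the way, in this order (a step that is already met when the one before it is completed fails the run):
1. the keeper has clicked over its detent, clear of the bore (joint over 1.0) (value of joint keeper above 1 rad), for 0.2 s.
2. the key is in the keyway: the collar is within 26 mm of the hub face, on the axis, and the key lines up with the keyway within 0.2 rad (z of shaft_collar in the frame of pulley_mouth below 0.026 m and horizontal distance between shaft_collar and pulley_mouth below 0.004 m and angle between the x axis of shaft and the x axis of pulley, either way round below 0.2 rad), for 0.1 s.
At the end, for the whole second after the job is handed in: The keeper stands past its detent (over 1.0 rad); the shaft is in the bore with its key in the keyway, upright within 0.1 rad, on the axis within 4 mm, its collar within 3 mm of the hub face and the spring plate pressed at least 12.5 mm, at rest, and the fingers still grip the shaft (over 2 N) (value of joint keeper above 1 rad and z of shaft_collar in the frame of pulley_mouth between -0.003 and 0.003 m and horizontal distance between shaft_collar and pulley_mouth below 0.004 m and angle between the x axis of shaft and the x axis of pulley, either way round below 0.2 rad and angle between shaft's own z axis and vertical below 0.1 rad and value of joint ejector above 0.0125 m and contact force between the fingers and shaft above 2 N and linear speed of shaft below 0.02 m/s); the arm keeps its last pose, push and grip.
It fails at once if the brass weight was moved more than 30 mm (distance of brass_weight from where it was at the start of the episode above 0.03 m).
It fails at once if the gear was moved more than 30 mm (distance of gear from where it was at the start of the episode above 0.03 m).
It fails at once if the bush was moved more than 30 mm (distance of bush from where it was at the start of the episode above 0.03 m).
It also fails if it takes over 56 s, if anything falls off the work surface, if the arm or the gripper's body presses on something with over 40 N, if the wrist force passes 120 N, or if a joint passes its speed limit or range.

## Working session

There is one attempt and no reset: what is moved stays moved. The work goes in short steps, Python scripts to look and compute and a tool call to move; the robot and the scene stay as the last step left them, time stands still between calls to the robot, and variables do not carry over. Pictures are saved under pics/ and viewed, about 8 in all and at most 12, crops included, and the job is handed in when it is done.

Besides the shell and the picture viewer there is one more tool, called after "Emit:" as name(argument=value, ...) on one line, values as JSON. send_rows: Moves the arm, as the interface text tells. Its arguments: {"type":"object","properties":{"plan":{"type":"array"},"grip_force":{"type":"number"}},"required":["plan"]}

```bash
mkdir -p pics; ls
cat > h.py <<'E'
import numpy as np, cv2
from scipy.spatial.transform import Rotation as R
from cell import manip, camera, search_frame, masks_of, tip_of
def T_tool(s):
    T=np.eye(4);T[:3,:3]=R.from_euler('xyz',s['eef_rot']).as_matrix();T[:3,3]=s['eef_pos'];return T
def look(name):
    s=manip.read_state();c=camera(name)
    c['T']=c['world_from_camera'] if name!='wrist' else T_tool(s)@np.array(c['tool_from_camera'])
    c['T']=np.array(c['T']);c['name']=name
    c['f']=200/np.tan(np.radians(c['fov_y'])/2);return c
def w(c,p): return (c['T']@np.r_[p,1])[:3]
def cloud(c):
    v,u=np.mgrid[:400,:640];z=c['z_map'].astype(float)
    x=(u-c['cx'])/c['f'];y=(v-c['cy'])/c['f']
    if c['name']=='wrist':
        r=np.hypot(x,y)+1e-9;k=np.tan(np.minimum(r,1.5))/r;x=x*k;y=y*k
    P=np.stack([x*z,-y*z,-z,np.ones_like(z)],-1)@c['T'].T
    return P[...,:3]
def save(c,fn,crop=None):
    im=c['color'][...,::-1]
    if crop: a,b,d,e=crop; im=cv2.resize(im[b:e,a:d],None,fx=2,fy=2)
    cv2.imwrite('pics/'+fn,im)
E
python3 - <<'E'
from h import *
np.set_printoptions(precision=1,suppress=True)
s=manip.read_state();print(s, manip.tip_reach)
ims=[]
for n in('scene','side','wrist'):
    c=look(n);ims.append(c['color'][...,::-1]);print(n,c['fov_y'],c['cx'],c['cy'],c['T'][:3,3])
    for t in('fixture','keeper_grip','pulley_mouth','shaft_grip','shaft_collar','shaft','brass_weight','gear','bush'):
        r=tip_of(t,n)[:2];print(n,t,[(round(q['confidence'],2),w(c,q['at'])) for q in r])
cv2.imwrite('pics/a.png',np.hstack([cv2.resize(ims[0],(640,400))]))
cv2.imwrite('pics/b.png',cv2.resize(np.vstack([ims[1],ims[2]]),(480,600)))
E
```

```text
pics
{'clock': 0.0, 'joints': array([ 1.2,  0.3,  1.5,  0. ,  1.3, -0.1]), 'qd': array([ 0., -0.,  0.,  0.,  0.,  0.]), 'effort': array([  0. , -53.2, -35.3,   0.1,   0. ,  -0. ]), 'eef_pos': array([183.7, 518.1, 194.4]), 'eef_rot': array([-3.1, -0. ,  2.8]), 'wrist_force': array([ 0.3, -1.2,  1.1]), 'moment': array([-0., -0.,  0.]), 'finger_gap': 94.04054309233824} 19.0
scene 57.351482445989326 322.30966829432367 199.06450527356674 [ 208.2 -611.1  652.9]
scene fixture [(0.76, array([507.2,  31.9,  -0.1]))]
scene keeper_grip [(0.73, array([488.7, 106.2,  90.9]))]
scene pulley_mouth [(0.85, array([508.6,  23.1,  60.8]))]
scene shaft_grip [(0.93, array([ 451.9, -180.8,   78.8]))]
scene shaft_collar [(0.64, array([ 446.1, -178.4,   44.8])), (0.18, array([508.7,  25.3,  61.1]))]
scene shaft [(0.8, array([ 449. , -175.7,    2.2]))]
scene brass_weight [(0.57, array([ 541.8, -270.5,    1.8]))]
scene gear [(0.53, array([ 634.3, -138.1,   -1.7])), (0.2, array([ 450.1, -180.4,   80.4]))]
scene bush [(0.74, array([ 453.5, -319. ,    2.8])), (0.3, array([ 632.2, -138.3,    1.7]))]
side 52.205711
[... 191 characters left out ...]
th [(0.64, array([504.5,  30.7,  60.9])), (0.33, array([507.2,  28.4,  -0.7]))]
side shaft_grip [(0.88, array([ 445.9, -176.5,   75.9]))]
side shaft_collar [(0.83, array([ 445.7, -177. ,   44.3]))]
side shaft [(0.6, array([ 446.5, -178.8,    3.1])), (0.52, array([489.9, 107. ,  96.7]))]
side brass_weight [(0.62, array([ 541.9, -269.4,   -1.4]))]
side gear [(0.71, array([ 633.6, -135.7,   -1.8]))]
side bush [(0.84, array([ 456.7, -315. ,    1.3]))]
wrist 65.70646984690485 318.87723721427466 200.76455175784423 [112.3 542.2 385. ]
wrist fixture []
wrist keeper_grip []
wrist pulley_mouth []
wrist shaft_grip []
wrist shaft_collar []
wrist shaft []
wrist brass_weight []
wrist gear []
wrist bush []
```

View pics/a.png

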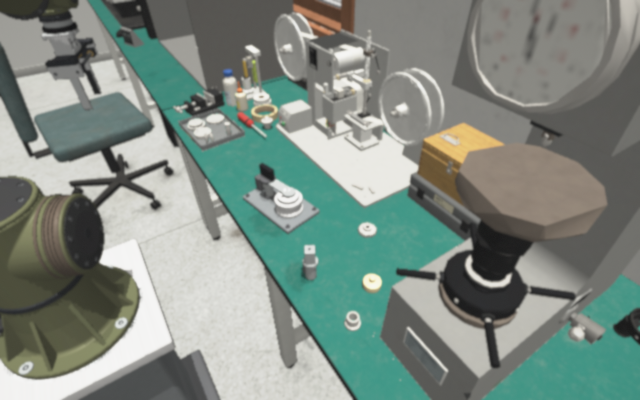

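Run:
```python
from h import *
np.set_printoptions(precision=1,suppress=True)
c=look('scene');P=cloud(c)
d=look('side');Q=cloud(d)
for X,n in((P,'scene'),(Q,'side')):
    X=X.reshape(-1,3)
    for nm,cx,cy,r,lo,hi in(('knobtop',489,106,35,102,115),('shafttop',448,-178,30,84,96),('disc',489,106,40,72,76),('arm',500,50,75,66,71.5)):
        m=(np.hypot(X[:,0]-cx,X[:,1]-cy)<r)&(X[:,2]>lo)&(X[:,2]<hi);q=X[m]
        if len(q)>10:
            rect=cv2.minAreaRect(q[:,:2].astype(np.float32));print(n,nm,len(q),q.mean(0),rect)
print(manip.read_state()['clock'])
```

```text
scene knobtop 70 [491.8 100.8 105.8] ((492.1982421875, 103.56256103515625), (13.386833190917969, 47.462928771972656), 15.82653522491455)
scene shafttop 96 [ 446.8 -180.2   88.7] ((447.3512878417969, -179.3640899658203), (21.850772857666016, 21.04584312438965), 65.8240737915039)
scene disc 40 [482.6  98.6  73.6] ((488.45050048828125, 96.8169174194336), (23.38539695739746, 38.836524963378906), 61.79707336425781)
scene arm 240 [504.3  51.1  68.7] ((500.4539489746094, 64.93746185302734), (33.078311920166016, 114.5431137084961), 17.70260238647461)
side knobtop 72 [489.9 100.6 106.3] ((491.0697021484375, 102.34320068359375), (14.031657218933105, 44.17170333862305), 11.931539535522461)
side shafttop 122 [ 446.1 -181.    88.9] ((446.9576110839844, -179.00856018066406), (22.49932289123535, 21.77646255493164), 60.20289611816406)
side disc 54 [482.4 100.   73.6] ((487.1895751953125, 99.59004211425781), (30.945310592651367, 40.00590133666992), 56.2396240234375)
side arm 244 [502.2  51.   69.4] ((500.29779052734375, 62.20335388183594), (35.072059631347656, 106.45072937011719), 17.213552474975586)
1.6
```

The picture shows the pulley at about pixel (288,203), with the keeper knob at (267,172) and the shaft at (310,262). The brass weight, gear and bush are well away from all three. I'm moving above the knob now.

Emit:
send_rows(plan=[{"travel": [-43, -29, 0], "delta_rot": [0, 0, 0], "fingers": -0.3}, {"travel": [-43, -29, 0], "delta_rot": [0, 0, 0], "fingers": -0.3}, {"travel": [-43, -29, 0], "delta_rot": [0, 0, 0], "fingers": -0.3}, {"travel": [-43, -29, 0], "delta_rot": [0, 0, 0], "fingers": -0.3}, {"travel": [-43, -29, 0], "delta_rot": [0, 0, 0], "fingers": -0.3}, {"travel": [-43, -29, 0], "delta_rot": [0, 0, 0], "fingers": -0.3}, {"travel": [-43, -29, 0], "delta_rot": [0, 0, 0], "fingers": -0.3}, {"travel": [-43, -29, 0], "delta_rot": [0, 0, 0], "fingers": -0.3}, {"travel": [-43, -29, 0], "delta_rot": [0, 0, 0], "fingers": -0.3}, {"travel": [-41, -27, 0], "delta_rot": [0, 0, 0], "fingers": -0.3}, {"travel": [0, 0, 0], "delta_rot": [0, 0, 9.3], "fingers": -0.3}, {"travel": [0, 0, 0], "delta_rot": [0, 0, 9.3], "fingers": -0.3}, {"travel": [0, 0, 0], "delta_rot": [0, 0, 9.3], "fingers": -0.3}, {"travel": [0, 0, 0], "delta_rot": [0, 0, 9.3], "fingers": -0.3}, {"travel": [0, 0, 0], "delta_rot": [0, 0, 9.3], "fingers": -0.3}, {"travel": [0, 0, 0], "delta_rot": [0, 0, 9.3], "fingers": -0.3}, {"travel": [0, 0, 0], "delta_rot": [0, 0, 0], "fingers": -0.3}])

```text
clock: 3.72
eef_pos: [490.9, 103.9, 195.0]
eef_rot: [3.142, -0.0, 1.828]
wrist_force: [-0.9, 1.0, -0.3]
finger_gap: 61.3
```

```bash
cat >> h.py <<'E'
def need(x,y,z,yaw):
    s=manip.read_state();T=T_tool(s);d=T[:3,:3].T@(np.array([x,y,z])-T[:3,3])
    print('clock',round(s['clock'],2),'pos',s['eef_pos'],'rot',np.degrees(s['eef_rot']),'gap',s['finger_gap'],'F',s['wrist_force'],'M',s['moment'],'q6',s['joints'][5])
    print('tool shift',d,'tool z turn', -((yaw-np.degrees(s['eef_rot'][2])+180)%360-180))
def tops(X,L):
    X=X.reshape(-1,3)
    for nm,cx,cy,r,lo,hi in L:
        m=(np.hypot(X[:,0]-cx,X[:,1]-cy)<r)&(X[:,2]>lo)&(X[:,2]<hi);q=X[m]
        if len(q)>10: print(nm,len(q),q.mean(0),cv2.minAreaRect(q[:,:2].astype(np.float32)))
E
python3 - <<'E'
from h import *
np.set_printoptions(precision=2,suppress=True)
c=look('wrist');save(c,'w1.png');X=cloud(c)
tops(X,[('knob',490,103,35,100,115),('hub',507,26,40,56,65),('arm',500,50,70,66,72)])
for t in('keeper_grip','pulley_mouth'): print(t,[(q['confidence'],w(c,q['at'])) for q in tip_of(t,'wrist')])
need(490.5,103,98,104.5)
E
```

```text
knob 660 [492.46 105.55 107.8 ] ((492.8656005859375, 104.533935546875), (12.407061576843262, 45.037322998046875), 14.585840225219727)
hub 664 [504.06  23.05  61.91] ((508.5971374511719, 23.855409622192383), (53.758216857910156, 50.8927116394043), 4.161269187927246)
arm 1334 [507.76  45.25  70.15] ((501.13458251953125, 62.92502212524414), (39.6650276184082, 107.77371978759766), 12.121929168701172)
keeper_grip [(0.79, array([493.75, 104.09,  92.05]))]
pulley_mouth [(0.64, array([507.53,  24.98,  63.72]))]
clock 3.88 pos [490.95 103.88 194.96] rot [180.     0.   104.87] gap 61.142782712749046 F [-0.22 -0.19 -0.63] M [-0.05  0.09 -0.  ] q6 -0.12395708129888036
tool shift [-0.73 -0.67 96.96] tool z turn 0.36801034918718756
```

View pics/w1.png

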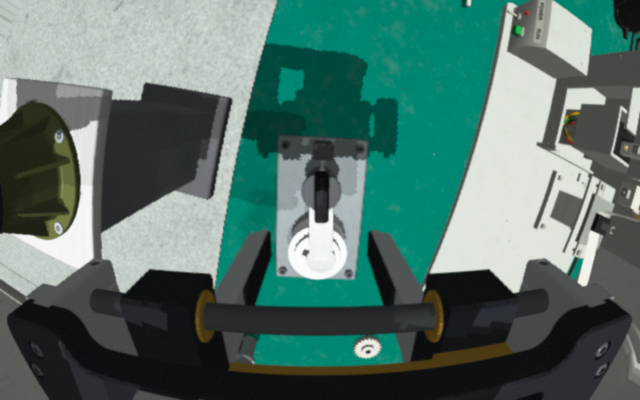

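The knob bar shows at about (320,190) in the wrist view, with the arm lying over the pulley at (318,250). The measured knob centre is near (492.5, 104.5), with its top at 107.8 as expected. I'm going down, closing, turning and then checking.

Emit:
send_rows(plan=[{"travel": [0, 1.5, 32], "delta_rot": [0, 0, 0], "fingers": -0.3}, {"travel": [0, 0, 32], "delta_rot": [0, 0, 0], "fingers": -0.3}, {"travel": [0, 0, 25], "delta_rot": [0, 0, 0], "fingers": -0.3}, {"travel": [0, 0, 8], "delta_rot": [0, 0, 0], "fingers": 0.2}, {"travel": [0, 0, 0], "delta_rot": [0, 0, 0], "fingers": 1}, {"travel": [0, 0, 0], "delta_rot": [0, 0, 0], "fingers": 1}, {"travel": [0, 0, 0], "delta_rot": [0, 0, 0], "fingers": 1}, {"travel": [0, 0, 0], "delta_rot": [0, 0, 0], "fingers": 1}, {"travel": [0, 0, 0], "delta_rot": [0, 0, 0], "fingers": 1}], grip_force=25)

```text
clock: 5.0
eef_pos: [492.5, 104.2, 98.1]
eef_rot: [3.141, 0.0, 1.827]
wrist_force: [0.2, -0.4, -0.5]
finger_gap: 4.5
```

Emit:
send_rows(plan=[{"travel": [0, 0, 0], "delta_rot": [0, 0, -7], "fingers": 1}, {"travel": [0, 0, 0], "delta_rot": [0, 0, -7], "fingers": 1}, {"travel": [0, 0, 0], "delta_rot": [0, 0, -7], "fingers": 1}, {"travel": [0, 0, 0], "delta_rot": [0, 0, -7], "fingers": 1}])

```text
clock: 5.5
eef_pos: [492.4, 104.3, 98.0]
eef_rot: [-3.142, 0.0, 2.32]
wrist_force: [0.7, 0.5, -0.7]
finger_gap: 0.7
```

The gap closed to 0.7 mm, so the bar is not between the pads. I'm looking again.

Run:
```python
from h import *
np.set_printoptions(precision=2,suppress=True)
need(492.5,104.5,98,104.5)
c=look('wrist');print(c['T']);d=look('side');save(d,'s2.png',(180,80,420,300))
cv2.imwrite('pics/w2.png',c['color'][...,::-1])
tops(cloud(d),[('knob',490,103,45,100,115),('arm',500,60,90,66,72)])
```

```text
clock 5.5 pos [492.4  104.26  97.98] rot [-180.      0.    132.91] gap 0.7358193712710644 F [ 0.72  0.47 -0.69] M [0.01 0.05 0.01] q6 -0.6130043554790772
tool shift [ 0.11  0.24 -0.02] tool z turn 28.40958372116492
[[  0.73  -0.66  -0.18 440.8 ]
 [  0.68   0.71   0.19 158.48]
 [ -0.    -0.26   0.97 287.99]
 [  0.     0.     0.     1.  ]]
knob 81 [490.    97.33 106.27] ((490.370849609375, 104.34272003173828), (17.896991729736328, 45.6529655456543), 23.39642906188965)
arm 249 [501.97  51.01  69.47] ((500.6322021484375, 60.92810821533203), (33.5455207824707, 105.46952819824219), 17.440160751342773)
```

View pics/s2.png

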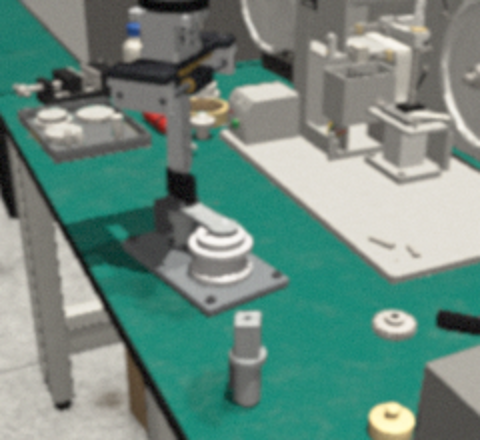

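View pics/w2.png

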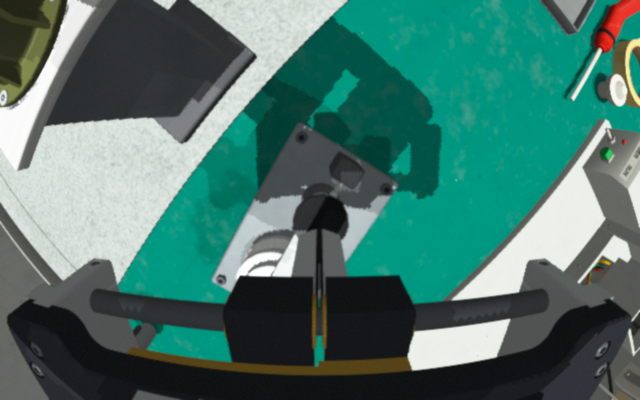

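```bash
cat >> h.py <<'E'
def proj(c,p):
    q=np.linalg.inv(c['T'])@np.r_[p,1];x,y,z=q[0],-q[1],-q[2]
    if c['name']=='wrist':
        r=np.hypot(x,y);t=np.arctan2(r,z);x,y=x/r*t,y/r*t
    else: x,y=x/z,y/z
    return c['cx']+c['f']*x,c['cy']+c['f']*y
E
python3 - <<'E'
from h import *
np.set_printoptions(precision=1,suppress=True)
a=look('wrist')
for nm,p in(('tcp',(492.4,104.3,98)),('tip',(492.4,104.3,79)),('knobtop',(492.4,104.3,108)),('disc',(492,104,74))): print(nm,np.round(proj(a,p)))
X=cloud(a)
for u,v in((320,240),(320,228),(320,215),(320,200),(300,215),(340,215),(310,235),(330,235),(280,255)): print((u,v),X[v,u])
im=cv2.convertScaleAbs(a['color'][150:310,220:420,::-1],alpha=1.8,beta=30)
cv2.imwrite('pics/w3.png',cv2.resize(im,None,fx=3.5,fy=3.5))
s=look('side');Y=cloud(s).reshape(-1,3)
for z in range(75,260,15):
    m=(np.hypot(Y[:,0]-490,Y[:,1]-104)<60)&(abs(Y[:,2]-z)<7)
    if m.sum()>5: print(z,m.sum(),np.median(Y[m],0),Y[m].min(0),Y[m].max(0))
E
```

```text
tcp [321. 235.]
tip [320. 225.]
knobtop [321. 241.]
disc [320. 223.]
(320, 240) [487.4 109.  123.2]
(320, 228) [486.3 110.3 107.6]
(320, 215) [483.3 113.6  95.2]
(320, 200) [480.2 117.   74.8]
(300, 215) [477.3  98.8  74.3]
(340, 215) [489.3 124.9 108.6]
(310, 235) [482.4 105.8 118.2]
(330, 235) [490.6 114.2 119.5]
(280, 255) [492.4  54.2  51.3]
75 209 [491.8  84.2  70.9] [470.6  45.   68. ] [517.1 125.6  81.9]
90 81 [487.5  95.3  89.5] [479.   81.2  83.4] [503.2 123.7  97. ]
105 86 [489.   95.8 104.8] [479.5  80.8  98. ] [503.2 127.6 111.9]
120 60 [486.8  97.  121.2] [476.6  89.3 113.9] [503.7 104.2 126.9]
135 70 [486.5  97.  135.1] [476.6  87.4 128. ] [504.5 104.1 142. ]
150 74 [486.5  96.6 149.9] [476.1  88.3 143.1] [504.8 104.  156.8]
165 76 [486.6  95.9 164.8] [475.6  86.7 158.3] [506.  106.4 171.7]
180 66 [488.2  95.6 179.2] [475.7  87.  173.1] [507.7 108.7 186.8]
195 44 [492.3  93.8 193.1] [480.8  84.9 188.1] [507.5 107.8 201.9]
210 52 [498.5  74.1 213.4] [480.4  63.6 203.2] [528.8  94.4 216.9]
225 186 [499.7  77.8 225.3] [470.5  48.1 218.1] [546.4 123.6 231.9]
240 110 [508.5  90.1 242.2] [471.3  54.  233.1] [545.4 141.1 247. ]
255 287 [469.7  77.3 253.4] [436.5  53.2 248. ] [544.1 137.8 262. ]
```

View pics/w3.png

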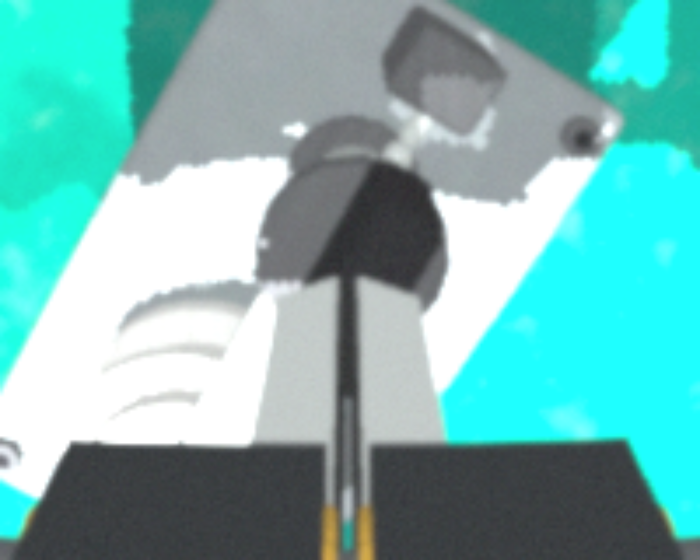

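Run:
```python
from h import *
np.set_printoptions(precision=1,suppress=True)
s=manip.read_state();a=look('wrist');X=cloud(a);T=np.linalg.inv(T_tool(s))
print(manip.read_state()['clock'],a['tool_from_camera'])
for u in(305,312,330,336):
    for v in range(222,280,6):
        p=T@np.r_[X[v,u],1];print((u,v),p[:3],X[v,u])
print([n for n in dir(manip) if n[0]!='_'])
```

```text
5.75 [[  -0.     1.     0.3   74.8]
 [   1.     0.     0.    -0.9]
 [   0.     0.3   -1.  -190. ]
 [   0.     0.     0.     1. ]]
(305, 222) [  0.7 -11.3  24.3] [483.6  97.2  73.7]
(305, 228) [ -3.6 -11.3  23.3] [486.5  94.   74.7]
(305, 234) [  8.2  -9.3 -19.2] [480.  104.1 117.1]
(305, 240) [  7.9  -8.9 -27.6] [480.5 104.  125.6]
(305, 246) [  8.4  -8.5 -37.4] [480.5 104.7 135.3]
(305, 252) [  7.9  -8.2 -44. ] [481.  104.5 142. ]
(305, 258) [  8.1  -7.9 -51.6] [481.1 104.9 149.5]
(305, 264) [  8.   -7.6 -57.9] [481.4 105.  155.9]
(305, 270) [  7.8  -7.4 -63.8] [481.7 105.  161.8]
(305, 276) [  32.5   -4.8 -113.9] [466.9 125.  211.9]
(312, 222) [ 3.3 -6.  16.9] [485.8 102.7  81.1]
(312, 228) [ 4.  -5.6  2.6] [485.6 103.4  95.3]
(312, 234) [  8.6  -5.1 -20.2] [482.8 107.2 118.2]
(312, 240) [  8.6  -4.9 -29.3] [483.  107.3 127.3]
(312, 246) [  8.4  -4.7 -37.4] [483.2 107.3 135.3]
(312, 252) [  8.3  -4.6 -44.8] [483.5 107.3 142.8]
(312, 258) [  74.8   -0.9 -190. ] [441.2 158.8 288. ]
(312, 264) [  7.7  -4.3 -57.4] [484.  107.  155.4]
(312, 270) [  8.   -4.2 -64. ] [484.  107.3 162. ]
(
[... 430 characters left out ...]
4.2 -59.4] [489.6 113.5 157.4]
(330, 270) [  8.6   4.  -65.3] [489.5 113.3 163.2]
(330, 276) [  32.     2.2 -113. ] [472.4 129.3 211. ]
(336, 222) [ 12.6   9.4 -10.2] [490.8 120.  108.2]
(336, 228) [ 8.4  9.6 -9.4] [493.8 116.9 107.4]
(336, 234) [  8.6   9.  -20. ] [493.3 116.7 118. ]
(336, 240) [  8.4   8.6 -29. ] [493.  116.3 127. ]
(336, 246) [  8.3   8.1 -37.1] [492.8 115.9 135.1]
(336, 252) [  8.8   7.7 -45.9] [492.2 115.9 143.9]
(336, 258) [  8.4   7.4 -52.2] [492.2 115.4 150.2]
(336, 264) [  8.1   7.1 -58.2] [492.2 115.  156.2]
(336, 270) [  7.9   6.8 -63.9] [492.1 114.6 161.8]
(336, 276) [  31.9    3.9 -112.8] [473.7 130.4 210.8]
['Unreachable', 'read_state', 'sign_off', 'tip_reach']
```

Emit:
send_rows(plan=[{"travel": [0, 0, -30], "delta_rot": [0, 0, 0], "fingers": -0.3}, {"travel": [0, 0, -30], "delta_rot": [0, 0, 7], "fingers": -0.3}, {"travel": [0, 0, 0], "delta_rot": [0, 0, 7], "fingers": -0.3}, {"travel": [0, 0, 0], "delta_rot": [0, 0, 7], "fingers": -0.3}, {"travel": [0, 0, 0], "delta_rot": [0, 0, 7], "fingers": -0.3}])

```text
clock: 6.38
eef_pos: [492.4, 104.2, 158.0]
eef_rot: [3.142, 0.0, 1.821]
wrist_force: [0.7, 0.5, -0.6]
finger_gap: 46.9
```

Run:
```python
from h import *
np.set_printoptions(precision=1,suppress=True)
need(492.5,104.5,98,104.5)
s=manip.read_state();a=look('wrist');X=cloud(a);T=np.linalg.inv(T_tool(s))
L=X@T[:3,:3].T+T[:3,3]
m=(abs(L[...,0])<14)&(L[...,2]>-80)&(L[...,2]<40)&(abs(L[...,1])<60)
for lo in range(-80,40,8):
    for sg in(-1,1):
        k=m&(L[...,2]>=lo)&(L[...,2]<lo+8)&(L[...,1]*sg>15)
        if k.sum(): print(lo,sg,k.sum(),L[k].min(0),L[k].max(0))
tops(X,[('knob',490,103,35,100,115),('arm',500,50,70,66,72)])
save(a,'w4.png',(200,120,440,300))
for n in('side','scene'):
    d=look(n);Y=cloud(d).reshape(-1,3)@T[:3,:3].T+T[:3,3]
    m=(abs(Y[:,0])<14)&(abs(Y[:,1])<65)&(Y[:,2]<50)&(Y[:,2]>-60)&(abs(Y[:,1])>24)
    q=Y[m];print(n,np.histogram(q[:,2],bins=range(-60,55,5)))
```

```text
clock 6.38 pos [492.4 104.2 158. ] rot [180.    0.  104.3] gap 46.867083609659616 F [ 0.7  0.5 -0.6] M [-0.1  0.  -0. ] q6 -0.113998885062573
tool shift [ 0.2  0.2 60. ] tool z turn -0.18390631244989208
-80 -1 350 [ -6.3 -36.4 -80. ] [  9.  -23.4 -72. ]
-80 1 348 [ -6.5  22.8 -80. ] [  8.9  35.5 -72. ]
-72 -1 313 [-10.2 -36.  -72. ] [  8.6 -23.3 -64. ]
-72 1 319 [-10.3  22.7 -72. ] [  8.7  35.6 -64. ]
-64 -1 284 [ -9.6 -36.1 -64. ] [  8.7 -23.4 -56. ]
-64 1 285 [ -9.4  22.8 -64. ] [  8.6  35.9 -56. ]
-56 -1 241 [ -9.9 -36.  -56. ] [  8.7 -23.4 -48. ]
-56 1 243 [ -9.3  22.8 -56. ] [  8.8  34.9 -48. ]
-48 -1 216 [ -9.8 -35.5 -48. ] [  8.8 -23.4 -40. ]
-48 1 218 [ -9.9  22.8 -48. ] [  8.8  35.1 -40.1]
-40 -1 186 [ -9.5 -35.8 -40. ] [  8.8 -23.4 -32.1]
-40 1 187 [-10.   22.8 -40. ] [  8.7  35.2 -32. ]
-32 -1 176 [ -9.3 -35.7 -32. ] [  8.5 -23.4 -24. ]
-32 1 160 [ -9.   22.9 -32. ] [  8.5  34.9 -24.1]
-24 -1 125 [ -9.2 -35.8 -24. ] [  8.6 -23.6 -16. ]
-24 1 124 [ -9.4  23.  -23.9] [  8.5  34.5 -16. ]
-16 -1 61 [ -8.2 -30.7 -16. ] [  8.4 -23.7  -9.7]
-16 1 60 [ -8.3  23.1 -15.9] [  8.6  30.1 -10. ]
knob 931 [492.3 105.8 107.6] ((492.5067138671875, 104.37442016601562), (13.826776504516602, 45.72221374511719), 14.767559051513672)
arm 1609 [507.6  45.2  70.1] ((501.441650390625, 64.50109100341797), (37.681514739990234, 110.9247817993164), 13.029695510864258)
side (array([34, 37, 38, 35, 35, 39, 34, 38, 22, 20,  0,  0,  0,  0,  0,  0,  0,
        0,  0,  0,  0,  0]), array([-60, -55, -50, -45, -40, -35, -30, -25, -20, -15, -10,  -5,   0,
         5,  10,  15,  20,  25,  30,  35,  40,  45,  50]))
scene (array([35, 34, 31, 30, 31, 30, 30, 29, 23, 15,  2,  0,  0,  0,  0,  0,  0,
        0,  0,  0,  0,  0]), array([-60, -55, -50, -45, -40, -35, -30, -25, -20, -15, -10,  -5,   0,
         5,  10,  15,  20,  25,  30,  35,  40,  45,  50]))
```

View pics/w4.png

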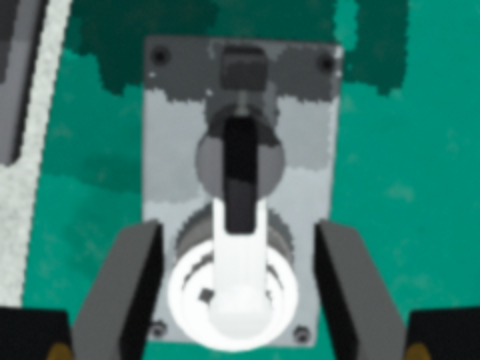

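All three cameras put the real fingertips at tool z ≈ −10 rather than +19, so the reported TCP sits about 29 mm too far ahead. From here on I'll command heights 29 mm lower.

Emit:
send_rows(plan=[{"travel": [0, 0, 35], "delta_rot": [0, 0, 0], "fingers": -0.3}, {"travel": [0, 0, 30], "delta_rot": [0, 0, 0], "fingers": -0.2}, {"travel": [0, 0, 20], "delta_rot": [0, 0, 0], "fingers": 0}, {"travel": [0, 0, 3], "delta_rot": [0, 0, 0], "fingers": 0.2}, {"travel": [0, 0, 0], "delta_rot": [0, 0, 0], "fingers": 1}, {"travel": [0, 0, 0], "delta_rot": [0, 0, 0], "fingers": 1}, {"travel": [0, 0, 0], "delta_rot": [0, 0, 0], "fingers": 1}, {"travel": [0, 0, 0], "delta_rot": [0, 0, 0], "fingers": 1}], grip_force=30)

```text
clock: 7.52
eef_pos: [493.0, 104.4, 70.7]
eef_rot: [3.14, 0.0, 1.827]
wrist_force: [1.8, 0.3, 3.9]
finger_gap: 13.8
```

Emit:
send_rows(plan=[{"travel": [0, 0, 0], "delta_rot": [0, 0, -6], "fingers": 1}, {"travel": [0, 0, 0], "delta_rot": [0, 0, -6], "fingers": 1}, {"travel": [0, 0, 0], "delta_rot": [0, 0, -6], "fingers": 1}, {"travel": [0, 0, 0], "delta_rot": [0, 0, -6], "fingers": 1}, {"travel": [0, 0, 0], "delta_rot": [0, 0, -6], "fingers": 1}, {"travel": [0, 0, 0], "delta_rot": [0, 0, -6], "fingers": 1}, {"travel": [0, 0, 0], "delta_rot": [0, 0, -6], "fingers": 1}, {"travel": [0, 0, 0], "delta_rot": [0, 0, -6], "fingers": 1}, {"travel": [0, 0, 0], "delta_rot": [0, 0, -6], "fingers": 1}, {"travel": [0, 0, 0], "delta_rot": [0, 0, -6], "fingers": 1}, {"travel": [0, 0, 0], "delta_rot": [0, 0, -4], "fingers": 1}, {"travel": [0, 0, 0], "delta_rot": [0, 0, 0], "fingers": 1}])

```text
clock: 9.02
eef_pos: [493.8, 105.2, 70.7]
eef_rot: [3.139, 0.003, 2.945]
wrist_force: [7.9, 9.0, -0.8]
finger_gap: 13.8
```

Emit:
send_rows(plan=[{"travel": [0, 0, 0], "delta_rot": [0, 0, 0], "fingers": 0.2}, {"travel": [0, 0, 0], "delta_rot": [0, 0, 0], "fingers": 0}, {"travel": [0, 0, -40], "delta_rot": [0, 0, 0], "fingers": -0.3}, {"travel": [0, 0, -50], "delta_rot": [0, 0, 0], "fingers": -0.3}])

```text
clock: 9.52
eef_pos: [491.6, 104.0, 160.3]
eef_rot: [-3.141, -0.003, 2.944]
wrist_force: [-0.2, -0.0, 0.3]
finger_gap: 50.4
```

Run:
```python
from h import *
np.set_printoptions(precision=1,suppress=True)
need(447,-179.2,170,104.5)
for n in('side','wrist'):
    d=look(n)
    tops(cloud(d),[('knob',492,104,35,100,115),('arm',492,104,98,67,71.5),('shaft',447,-179,30,84,96)])
    print(n,[(q['confidence'],w(d,q['at'])) for t in('pulley_mouth','shaft_grip') for q in tip_of(t,n)[:1]])
save(d,'w5.png')
```

```text
clock 9.53 pos [491.6 104.  160.3] rot [-179.9   -0.1  168.7] gap 50.44190484316557 F [-0.2 -0.   0.3] M [ 0. -0. -0.] q6 -1.2372820199683183
tool shift [ -11.9 -286.5   -9.4] tool z turn 64.1673769403834
knob 104 [489.7 101.2 105.2] ((490.85498046875, 102.39575958251953), (16.492067337036133, 46.18377685546875), 79.44275665283203)
arm 207 [539.2  91.1  69.5] ((527.7816162109375, 92.6407470703125), (38.12405014038086, 114.55462646484375), 85.62457275390625)
shaft 121 [ 446.1 -180.8   88.9] ((446.7861328125, -179.162841796875), (23.7221736907959, 21.619768142700195), 60.72521209716797)
side [(0.62, array([506.3,  31.5,  61.7])), (0.73, array([ 449.5, -177.8,   75.7]))]
knob 890 [490.8 104.1 107.6] ((491.91461181640625, 104.01469421386719), (13.616822242736816, 44.98591613769531), 78.35855102539062)
arm 1589 [551.8  92.1  70. ] ((530.2042846679688, 97.53262329101562), (36.42042541503906, 115.89220428466797), 79.51439666748047)
shaft 296 [ 447.8 -176.2   89.1] ((447.8486633300781, -178.44102478027344), (23.813411712646484, 23.080846786499023), 57.53017044067383)
wrist [(0.97, array([508.8,  26.5,  63.6])), (0.56, array([ 447.9, -181. ,   72.2]))]
```

View pics/w5.png

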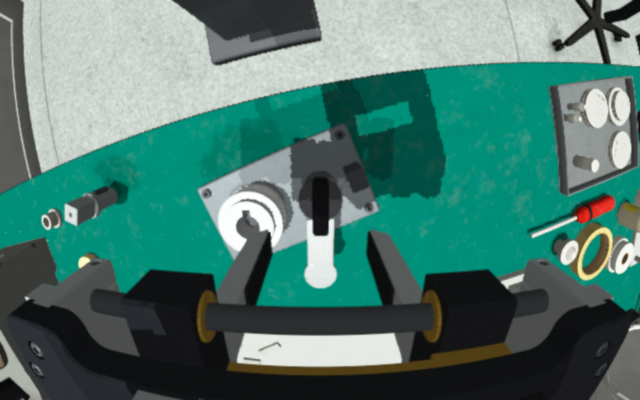

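The keeper's knob stands at 78.4°, up from 14.7°, and has held there after release; its arm, ending at about (320,275), is clear of the bore. The keyway notch shows near (243,213). I'll look from straight above the pulley on the way to the shaft.

Emit:
send_rows(plan=[{"travel": [-16, -36, -20], "delta_rot": [0, 0, 0], "fingers": -0.7}, {"travel": [-16, -36, -20], "delta_rot": [0, 0, 0], "fingers": -0.7}, {"travel": [0, 0, 0], "delta_rot": [0, 0, 0], "fingers": -0.7}])

```text
clock: 10.2
eef_pos: [510.0, 25.5, 199.8]
eef_rot: [-3.141, -0.0, 2.941]
wrist_force: [-0.6, 0.5, 0.7]
finger_gap: 79.7
```

Run:
```python
from h import *
np.set_printoptions(precision=1,suppress=True)
need(447,-179.2,170,104.5)
d=look('wrist');X=cloud(d);np.save('hub.npy',X)
r=[(q['confidence'],w(d,q['at'])) for q in tip_of('pulley_mouth','wrist')[:1]];print(r)
m=(abs(X[...,2]-62)<2.5)&(np.hypot(X[...,0]-508,X[...,1]-26)<45)
k=X[m];print(len(k),k.min(0),k.max(0),np.median(k[:,2]))
(cx,cy),rad=cv2.minEnclosingCircle(k[:,:2].astype(np.float32));print('hub circle',cx,cy,rad)
u,v=proj(d,(cx,cy,62));print(u,v)
# unwarp to top view at z=62, 4px/mm
g=np.arange(-40,40,.2);A,B=np.meshgrid(cx+g,cy-g)
P=np.stack([A,B,np.full_like(A,62),np.ones_like(A)],-1)@np.linalg.inv(d['T']).T
x,y,z=P[...,0],-P[...,1],-P[...,2];rr=np.hypot(x,y);t=np.arctan2(rr,z)
im=cv2.remap(d['color'][...,::-1].copy(),(d['cx']+d['f']*x/rr*t).astype(np.float32),(d['cy']+d['f']*y/rr*t).astype(np.float32),cv2.INTER_CUBIC)
cv2.imwrite('pics/hub.png',im)
```

```text
clock 10.2 pos [510.   25.5 199.8] rot [-180.    -0.   168.5] gap 79.69136231804526 F [-0.6  0.5  0.7] M [0.  0.  0.1] q6 -1.3919398298031518
tool shift [  21.  -213.2   29.8] tool z turn 64.01939935064061
[(0.69, array([513.4,  23.1,  59.4]))]
1400 [481.9  -1.7  59.5] [535.4  52.4  64.3] 62.10955712018557
hub circle 508.82342529296875 25.59965705871582 27.546438217163086
320.20478253135195 188.18043127058817
```

View pics/hub.png

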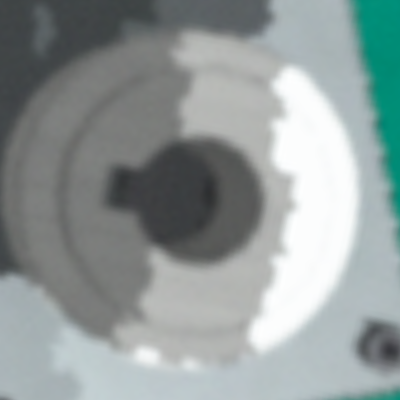

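The unwarped view at 0.2 mm per pixel puts the bore centre at (199,201), which is (508.6, 25.4) mm. The keyway notch ends at (106,187), 18.8 mm from the axis, at direction 171.5°. Next is the shaft.

Emit:
send_rows(plan=[{"travel": [4, -43, 0], "delta_rot": [0, 0, 0], "fingers": -0.4}, {"travel": [4, -43, 0], "delta_rot": [0, 0, 0], "fingers": -0.4}, {"travel": [4, -43, 0], "delta_rot": [0, 0, 0], "fingers": -0.4}, {"travel": [4, -43, 0], "delta_rot": [0, 0, 0], "fingers": -0.4}, {"travel": [5, -41, 0], "delta_rot": [0, 0, 0], "fingers": -0.4}, {"travel": [0, 0, 0], "delta_rot": [0, 0, 9.3], "fingers": -0.4}, {"travel": [0, 0, 0], "delta_rot": [0, 0, 9.3], "fingers": -0.4}, {"travel": [0, 0, 0], "delta_rot": [0, 0, 0], "fingers": -0.4}])

```text
clock: 11.3
eef_pos: [447.0, -176.4, 198.9]
eef_rot: [-3.142, -0.002, 2.621]
wrist_force: [-0.2, -0.3, 0.4]
finger_gap: 65.5
```

Run:
```python
from h import *
np.set_printoptions(precision=1,suppress=True)
ds=[look(n) for n in('wrist','scene','side')]
Xs=[cloud(d) for d in ds]
tops(Xs[0],[('top',447,-179,22,85,94),('collar',447,-179,22,51,56)])
X=Xs[0].reshape(-1,3);q=X[(np.hypot(X[:,0]-447,X[:,1]+179)<22)&(X[:,2]>85)]
c0=cv2.minAreaRect(q[:,:2].astype(np.float32))[0]
need(c0[0],c0[1],60,150)
for d,X in zip(ds,Xs):
    X=X.reshape(-1,3);dx=X[:,0]-c0[0];dy=X[:,1]-c0[1];r=np.hypot(dx,dy);a=np.degrees(np.arctan2(dy,dx))
    m=(r<22)&(X[:,2]>18)&(X[:,2]<42)
    for b in range(-180,180,20):
        k=m&(a>=b)&(a<b+20)
        if k.sum()>2: print(d['name'],b,k.sum(),np.median(r[k]),r[k].max())
ims=[cv2.resize(ds[0]['color'][110:260,240:400],(533,500))]
for d in ds[1:]:
    u,v=map(int,proj(d,(c0[0],c0[1],45)));ims.append(cv2.resize(d['color'][v-28:v+28,u-14:u+14],(133*2-133,250)))
cv2.imwrite('pics/sh.png',np.hstack([ims[0],np.vstack(ims[1:])])[...,::-1])
```

```text
top 484 [ 447.8 -179.2   90. ] ((447.99261474609375, -179.55552673339844), (21.966392517089844, 21.95426368713379), 60.8770866394043)
collar 190 [ 442.8 -175.1   53.9] ((445.3206787109375, -177.08143615722656), (31.291433334350586, 25.118288040161133), 61.389404296875)
clock 11.45 pos [ 447.2 -176.8  199.5] rot [-180.    -0.   150.3] gap 65.65546310798963 F [-0.2 -0.8 -0.4] M [0. 0. 0.] q6 -1.5052577639681617
tool shift [  3.9  -2.5 139.5] tool z turn 0.3101468302900514
wrist 120 6 11.403549206320719 11.629971271761441
wrist 140 9 10.994656292556655 11.1085322888512
scene -160 4 7.123464780397477 7.6112501561544255
scene -140 8 8.328010828278716 9.254930319263487
scene -120 11 9.796803186886727 10.701309330641326
scene -100 16 11.412303820318517 14.082431951047125
scene -80 15 14.345030941687387 15.39366412385493
scene -60 8 15.806985801009716 16.27527234847741
scene -40 5 17.274225099405488 17.44755530812301
scene 140 9 8.69275288994999 10.988633397660923
scene 160 9 8.318792715073435 10.941367417466068
side -180 3 6.763366299977506 7.12387881388354
side -160 12 7.230396405304949 9.284965875724037
side -140 16 8.757852883922496 10.09269733391802
side -120 23 9.707662583171222 11.666526886645192
side -100 27 11.821498441041904 14.567963093205103
side -80 26 13.515275287241204 16.03147521015614
side -60 19 14.862387993566829 16.26263489505561
side -40 10 16.456408884761025 16.68779099007219
side 140 23 8.834535084803518 12.537360463516842
side 160 11 9.233929405271464 12.281797896541804
```

View pics/sh.png

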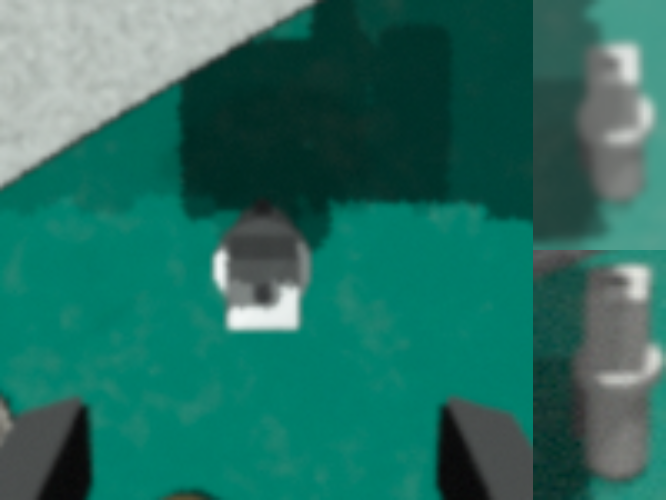

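Emit:
send_rows(plan=[{"travel": [25, -1, 40], "delta_rot": [0, 0, 0], "fingers": -0.4}, {"travel": [25, -1, 40], "delta_rot": [0, 0, 0], "fingers": -0.4}, {"travel": [0, 0, 0], "delta_rot": [0, 0, 0], "fingers": -0.4}])

```text
clock: 11.82
eef_pos: [401.0, -152.9, 118.0]
eef_rot: [-3.141, -0.005, 2.622]
wrist_force: [0.9, 0.4, 0.6]
finger_gap: 65.8
```

Run:
```python
from h import *
np.set_printoptions(precision=1,suppress=True)
d=look('wrist');X=cloud(d).reshape(-1,3)
tops(X,[('top',447,-179,22,85,94)])
need(447.9,-179.5,66,150.6)
c0=(447.9,-179.5)
dx=X[:,0]-c0[0];dy=X[:,1]-c0[1];r=np.hypot(dx,dy);a=np.degrees(np.arctan2(dy,dx))
for z0 in(3,14,20,26,32,38):
  for b in range(60,240,15):
    k=(r<24)&(X[:,2]>z0)&(X[:,2]<z0+6)&(a%360>=b)&(a%360<b+15)
    if k.sum()>1: print(z0,b,k.sum(),np.median(r[k]),r[k].max())
u,v=map(int,proj(d,(*c0,45)));print(u,v)
im=cv2.convertScaleAbs(d['color'][v-50:v+50,u-50:u+50],alpha=1.6,beta=20)
cv2.imwrite('pics/sh2.png',cv2.resize(im,(600,600),interpolation=cv2.INTER_CUBIC)[...,::-1])
```

```text
top 671 [ 447.2 -178.5   89.7] ((448.4740905761719, -178.84121704101562), (21.18098258972168, 22.914508819580078), 59.57779312133789)
clock 11.88 pos [ 402.8 -153.9  120. ] rot [-180.    -0.1  150.2] gap 65.66031639856058 F [0.3 0.2 0.6] M [-0. -0.  0.] q6 -1.5004555540737785
tool shift [-51.9   0.2  53.9] tool z turn -0.40747237828617244
3 75 2 12.213503980543505 12.64952144690085
3 90 2 11.644111390949952 11.74394304892542
3 105 4 12.46990222457358 12.595081049613356
3 120 4 12.348540546314226 12.533194225378875
3 165 3 11.667821477599098 12.045963526943465
3 180 7 11.527354183234086 12.842554997868907
3 195 2 11.570639643732964 11.734053949183124
3 210 2 11.571890277341936 11.641400207830392
14 75 4 12.099842006464902 12.735900068774558
14 90 2 12.060534501846945 12.373487571357092
14 105 5 12.160024602147404 12.460000660769133
14 120 7 11.696645428387077 12.301360521749762
14 135 3 16.970681569990177 16.972215152353694
14 150 2 16.943796691963136 16.99964806655101
14 165 4 11.813503879969243 11.873526256587345
14 180 5 11.379444719591966 12.024451603108904
14 195 5 11.50700925967
[... 584 characters left out ...]
5 6 11.924863585267229 12.235273186844447
26 120 6 11.504669082209347 12.123508192702582
26 135 6 16.750445677469067 17.69978131420154
26 150 6 16.734945193627652 16.900830111608716
26 165 6 11.349398009582682 12.326821696272704
26 180 4 11.505600568427703 12.14608061392969
26 195 4 11.773550170110033 11.93482360025214
26 210 3 11.336558805956425 11.706875705095918
32 120 7 11.93604092340246 12.324482609348706
32 135 6 16.862948229980997 17.41380787380637
32 150 5 17.108812642315467 17.18808838276404
32 165 5 11.718455989678512 11.909921116478818
32 180 3 12.224055737684322 12.351843557205722
38 135 8 16.62792504212058 17.512350729706622
38 150 10 16.61844626258192 17.880359488701025
320 260
```

View pics/sh2.png

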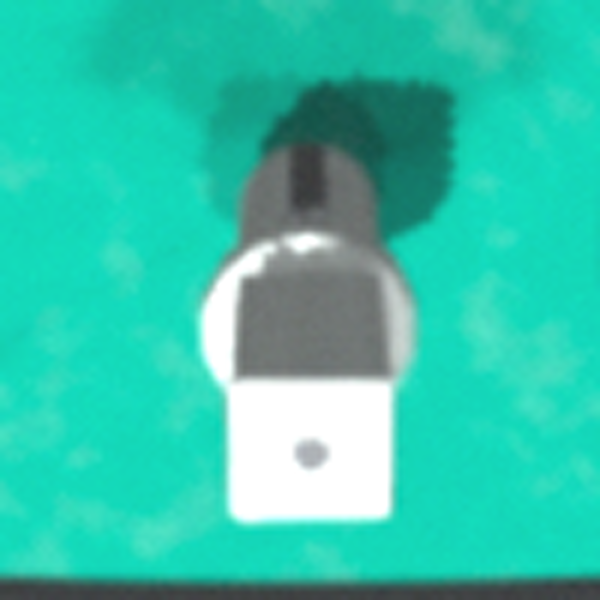

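The crop shows the key as a dark stripe at (308,175). The depth agrees: r = 17 mm at about 150°, which is the tool's +x, and the top is at 90 mm. I'm grasping now with the tips at about 59 mm, just above the collar.

Emit:
send_rows(plan=[{"travel": [-26, 0, 0], "delta_rot": [0, 0, 0], "fingers": -0.4}, {"travel": [-26, 0, 0], "delta_rot": [0, 0, 0], "fingers": -0.4}, {"travel": [0, 0, 25], "delta_rot": [0, 0, 0], "fingers": -0.4}, {"travel": [0, 0, 20], "delta_rot": [0, 0, 0], "fingers": -0.2}, {"travel": [0, 0, 6], "delta_rot": [0, 0, 0], "fingers": 0}, {"travel": [0, 0, 0], "delta_rot": [0, 0, 0], "fingers": 1}, {"travel": [0, 0, 0], "delta_rot": [0, 0, 0], "fingers": 1}, {"travel": [0, 0, 0], "delta_rot": [0, 0, 0], "fingers": 1}, {"travel": [0, 0, 0], "delta_rot": [0, 0, 0], "fingers": 1}, {"travel": [0, 0, 0], "delta_rot": [0, 0, 0], "fingers": 1}], grip_force=40)

```text
clock: 13.12
eef_pos: [448.5, -180.3, 69.7]
eef_rot: [3.141, 0.002, 2.619]
wrist_force: [1.1, 2.0, 6.3]
finger_gap: 21.5
```

Run:
```python
from h import *
np.set_printoptions(precision=1,suppress=True)
need(508.6,25.4,69,171.5)
```

```text
clock 13.12 pos [ 448.5 -180.3   69.7] rot [180.    0.1 150.1] gap 21.45714438953393 F [1.1 2.  6.3] M [ 0.3 -0.1  0. ] q6 -1.5066748356217223
tool shift [ 50.5 208.2   0.6] tool z turn -21.423901543974864
```

Emit:
send_rows(plan=[{"travel": [0, 0, -30], "delta_rot": [0, 0, 0], "fingers": 1}, {"travel": [0, 0, -30], "delta_rot": [0, 0, 0], "fingers": 1}, {"travel": [0, 0, -30], "delta_rot": [0, 0, 0], "fingers": 1}, {"travel": [10, 41, 0], "delta_rot": [0, 0, 0], "fingers": 1}, {"travel": [10, 41, 0], "delta_rot": [0, 0, 0], "fingers": 1}, {"travel": [10, 42, 0], "delta_rot": [0, 0, 0], "fingers": 1}, {"travel": [10, 42, 0], "delta_rot": [0, 0, 0], "fingers": 1}, {"travel": [10.5, 42, 0], "delta_rot": [0, 0, 0], "fingers": 1}, {"travel": [0, 0, 0], "delta_rot": [0, 0, -7.1], "fingers": 1}, {"travel": [0, 0, 0], "delta_rot": [0, 0, -7.1], "fingers": 1}, {"travel": [0, 0, 0], "delta_rot": [0, 0, -7.2], "fingers": 1}, {"travel": [0, 0, 0], "delta_rot": [0, 0, 0], "fingers": 1}])

```text
clock: 14.62
eef_pos: [507.7, 25.4, 158.7]
eef_rot: [-3.141, -0.001, 2.992]
wrist_force: [-0.1, 0.6, -2.1]
finger_gap: 21.3
```

Run:
```python
from h import *
np.set_printoptions(precision=1,suppress=True)
s=manip.read_state();T=np.linalg.inv(T_tool(s))
d=look('wrist');X=cloud(d);L=X@T[:3,:3].T+T[:3,3]
need(508.6,25.4,69,171.5)
l=L.reshape(-1,3)
# collar top and square top edges in tool frame
for z0,z1 in((-24,-17),(10,19),(19,25),(25,30),(30,60),(60,68)):
    k=(np.hypot(l[:,0],l[:,1])<20)&(l[:,2]>z0)&(l[:,2]<z1)
    q=l[k]
    if len(q)>5: print(z0,z1,len(q),q.min(0),q.max(0),np.median(q,0))
k=(np.hypot(l[:,0],l[:,1])<22)&(l[:,2]>-25)&(l[:,2]<80)
# body fit: radius 12 about (ex,ey)
q=l[k&(l[:,2]>27)&(l[:,2]<72)];a=np.degrees(np.arctan2(q[:,1],q[:,0]));r=np.hypot(q[:,0],q[:,1])
for b in range(-90,90,15):
    m=(a>=b)&(a<b+15)
    if m.sum(): print(b,m.sum(),np.median(r[m]))
u,v=map(int,proj(d,(*s['eef_pos'][:2],110)))
cv2.imwrite('pics/in.png',cv2.resize(d['color'][v-70:v+60,u-75:u+75],(675,585),interpolation=cv2.INTER_CUBIC)[...,::-1])
```

```text
clock 14.68 pos [507.8  25.3 158.7] rot [-180.    -0.   171.3] gap 21.462429550488004 F [ 0.  -0.4 -2.5] M [ 0.  -0.   0.1] q6 -1.4413863695987266
tool shift [-0.9  0.2 89.7] tool z turn -0.18344684895180308
-24 -17 1396 [-10.1 -17.9 -24. ] [ 12.6  17.6 -17. ] [  3.3  -1.6 -20.4]
10 19 465 [ -2.1 -16.5  10.1] [18.4 15.5 18.9] [12.3 -0.2 15.5]
19 25 67 [  4.7 -16.6  19. ] [18.5 14.3 24.4] [16.3 -0.8 20.9]
25 30 12 [17.4 -3.  25.2] [18.4  1.4 29.9] [18.  -1.2 27.5]
30 60 166 [  5.2 -11.5  31.2] [18.6 11.  59.8] [12.1  0.8 46.6]
60 68 28 [  5.5 -10.8  60.2] [13.  11.2 66.9] [10.7 -0.3 62.8]
-75 1 12.60688474848509
-60 10 12.513738369327442
-45 20 12.837350332446947
-30 28 12.969267071309169
-15 34 18.06700240015047
0 38 17.57728217610594
15 30 13.113300727584694
30 26 12.78809678387638
45 9 12.647113809870953
60 4 12.468300342335056
```

View pics/in.png

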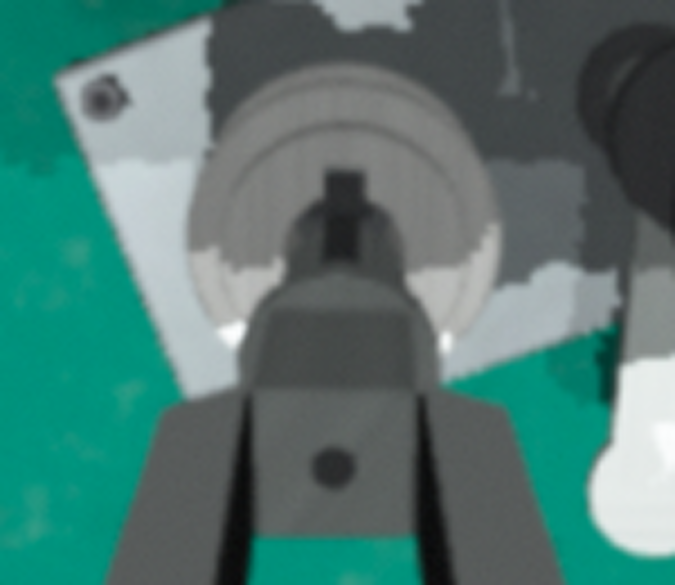

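The key, the dark bar at (342,215), lines up with the keyway notch at (344,185). The shaft axis sits 1 mm along tool +x, so I'm correcting by −1.9 mm and entering.

Emit:
send_rows(plan=[{"travel": [-1.9, 0.2, 0], "delta_rot": [0, 0, -0.2], "fingers": 1}, {"travel": [0, 0, 12], "delta_rot": [0, 0, 0], "fingers": 1}, {"travel": [0, 0, 10], "delta_rot": [0, 0, 0], "fingers": 1}, {"travel": [0, 0, 6], "delta_rot": [0, 0, 0], "fingers": 1}, {"travel": [0, 0, 6], "delta_rot": [0, 0, 0], "fingers": 1}, {"travel": [0, 0, 0], "delta_rot": [0, 0, 0], "fingers": 1}])

```text
clock: 15.42
eef_pos: [509.7, 25.3, 124.5]
eef_rot: [-3.141, -0.001, 2.996]
wrist_force: [-0.1, -0.5, -2.2]
finger_gap: 21.6
```

Emit:
send_rows(plan=[{"travel": [0, 0, 3], "delta_rot": [0, 0, 0], "fingers": 1}, {"travel": [0, 0, 2], "delta_rot": [0, 0, 0], "fingers": 1}, {"travel": [0, 0, 0], "delta_rot": [0, 0, 0], "fingers": 1}])

```text
clock: 15.8
eef_pos: [509.8, 25.3, 119.9]
eef_rot: [-3.142, -0.0, 2.996]
wrist_force: [-0.3, -0.2, -1.9]
finger_gap: 21.6
```

Foot entered without contact force. I'm continuing to where the key meets the keyway.

Emit:
send_rows(plan=[{"travel": [0, 0, 2], "delta_rot": [0, 0, 0], "fingers": 1}, {"travel": [0, 0, 2], "delta_rot": [0, 0, 0], "fingers": 1}, {"travel": [0, 0, 2], "delta_rot": [0, 0, 0], "fingers": 1}, {"travel": [0, 0, 2], "delta_rot": [0, 0, 0], "fingers": 1}, {"travel": [0, 0, 0], "delta_rot": [0, 0, 0], "fingers": 1}])

```text
clock: 16.42
eef_pos: [509.8, 25.3, 111.8]
eef_rot: [-3.142, -0.0, 2.996]
wrist_force: [-0.6, -0.2, -1.7]
finger_gap: 21.5
```

Emit:
send_rows(plan=[{"travel": [0, 0, 3], "delta_rot": [0, 0, 0], "fingers": 1}, {"travel": [0, 0, 3], "delta_rot": [0, 0, 0], "fingers": 1}, {"travel": [0, 0, 3], "delta_rot": [0, 0, 0], "fingers": 1}, {"travel": [0, 0, 3], "delta_rot": [0, 0, 0], "fingers": 1}, {"travel": [0, 0, 3], "delta_rot": [0, 0, 0], "fingers": 1}, {"travel": [0, 0, 3], "delta_rot": [0, 0, 0], "fingers": 1}, {"travel": [0, 0, 0], "delta_rot": [0, 0, 0], "fingers": 1}])

```text
clock: 17.3
eef_pos: [510.0, 25.3, 94.0]
eef_rot: [3.142, 0.0, 2.996]
wrist_force: [-0.1, -0.5, 5.0]
finger_gap: 21.7
```

Spring force is showing (about 7 N up). I'm pressing home.

Emit:
send_rows(plan=[{"travel": [0, 0, 2], "delta_rot": [0, 0, 0], "fingers": 1}, {"travel": [0, 0, 2], "delta_rot": [0, 0, 0], "fingers": 1}, {"travel": [0, 0, 2], "delta_rot": [0, 0, 0], "fingers": 1}, {"travel": [0, 0, 2], "delta_rot": [0, 0, 0], "fingers": 1}, {"travel": [0, 0, 0], "delta_rot": [0, 0, 0], "fingers": 1}])

```text
clock: 17.92
eef_pos: [510.1, 25.3, 86.1]
eef_rot: [3.142, 0.001, 2.996]
wrist_force: [0.7, 0.4, 5.7]
finger_gap: 21.6
```

Emit:
send_rows(plan=[{"travel": [0, 0, 1], "delta_rot": [0, 0, 0], "fingers": 1}, {"travel": [0, 0, 1], "delta_rot": [0, 0, 0], "fingers": 1}, {"travel": [0, 0, 0], "delta_rot": [0, 0, 0], "fingers": 1}])

```text
clock: 18.3
eef_pos: [510.6, 25.4, 85.7]
eef_rot: [3.141, 0.002, 2.996]
wrist_force: [-6.8, 0.5, 23.2]
finger_gap: 21.3
```

Run:
```python
from h import *
np.set_printoptions(precision=1,suppress=True)
need(508.6,25.4,85,171.5)
ds=[look(n) for n in('wrist','scene','side')]
for d in ds:
    print(d['name']);X=cloud(d);tops(X,[('sq top',508.6,25.4,16,95,112),('collar top',508.6,25.4,20,65,80),('knob',492,104,30,102,112)])
a=cv2.resize(ds[0]['color'][110:260,240:400],(427,400));u,v=map(int,proj(ds[2],(508,25,70)))
b=cv2.resize(ds[2]['color'][v-50:v+40,u-40:u+40],(356,400));cv2.imwrite('pics/end.png',np.hstack([a,b])[...,::-1])
```

```text
clock 18.3 pos [510.6  25.4  85.7] rot [180.    0.1 171.7] gap 21.329961272501752 F [-6.8  0.5 23.2] M [0.  1.4 0. ] q6 -1.4475779402364535
tool shift [ 2.  -0.2  0.7] tool z turn 0.17421364850071086
wrist
sq top 1568 [506.7  24.7 105.3] ((508.9058837890625, 25.41436004638672), (28.54271697998047, 22.762929916381836), 81.38192749023438)
collar top 554 [499.   26.4  71.1] ((502.419921875, 25.976619720458984), (31.947317123413086, 20.375335693359375), 82.667236328125)
knob 1674 [491.1 102.4 107.4] ((492.3256530761719, 103.38037109375), (14.579252243041992, 45.90193176269531), 79.53376007080078)
scene
sq top 33 [501.4  27.9 104. ] ((500.6014709472656, 26.82541275024414), (23.855754852294922, 7.6910552978515625), 61.04616928100586)
collar top 71 [504.4  17.2  70.9] ((505.9452209472656, 21.247447967529297), (24.050535202026367, 31.14164161682129), 54.94750213623047)
knob 78 [492.4 101.7 105.7] ((492.3349609375, 103.36249542236328), (16.03380012512207, 45.66364669799805), 79.370361328125)
side
sq top 34 [499.7  25.1 103.3] ((500.5668029785156, 25.452133178710938), (27.960433959960938, 8.879150390625), 85.6557388305664)
collar top 96 [503.8  16.8  71.7] ((505.7007141113281, 20.123226165771484), (22.646440505981445, 31.850379943847656), 72.00920104980469)
knob 85 [490.4 101.8 106.1] ((490.7986755371094, 102.72481536865234), (13.639930725097656, 45.49876403808594), 77.94058990478516)
```

View pics/end.png

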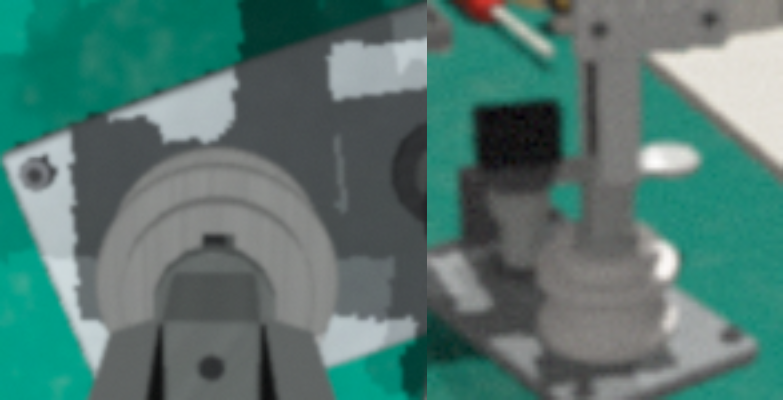

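The collar sits on the hub with its top at about 71 mm (70 expected). The contact force rose sharply from 5.7 to 23 N, as it would on bottoming, and the keyway shows just outside the collar at (215,240). One hold to check it is steady, then I hand in.

Emit:
send_rows(plan=[{"travel": [0, 0, 0], "delta_rot": [0, 0, 0], "fingers": 1}, {"travel": [0, 0, 0], "delta_rot": [0, 0, 0], "fingers": 1}, {"travel": [0, 0, 0], "delta_rot": [0, 0, 0], "fingers": 1}, {"travel": [0, 0, 0], "delta_rot": [0, 0, 0], "fingers": 1}])

```text
clock: 18.95
eef_pos: [510.5, 25.3, 85.7]
eef_rot: [3.141, 0.002, 2.996]
wrist_force: [-6.3, 0.6, 24.2]
finger_gap: 21.4
```

Run:
```python
from h import *
s=manip.read_state();print(s['eef_pos'],s['wrist_force'],s['finger_gap'])
if s['wrist_force'][2]>10 and s['eef_pos'][2]<87: print('off',manip.sign_off())
```

```text
[510.5488829   25.33433059  85.70066506] [-6.26889534  0.55124913 24.21848079] 21.44913151030502
the job is handed in; nothing more can be done
off None
```

The keeper is turned past its detent, and the keyed shaft is in the bore, pressed home and still gripped. I handed the job in at about 19 s; it reports no verdict.

- **Tool frame:** The first grasp at the knob closed on nothing. All three cameras showed the fingertips about 29 mm further back than the stated tool frame says, so I commanded every later height 29 mm lower.
- **Keeper:** I turned the knob about 64° counter-clockwise. After release it stayed at about 78–79°, up from 14.7°, roughly 1.1 rad or more on the joint. The arm is clear of the bore.
- **Shaft:** I gripped it by its square end and turned it until the key met the keyway direction of about 171.5°. It went in without jamming.
- **Pressed home:** The last 2 mm of push raised the upward force from 5.7 to 24 N, and it held steady there, so the collar is on the hub face. The collar top measured about 71 mm against 70 expected, within camera error. The gap was 21.4 mm with the grip set to 40 N.
- **Small disagreements:** The final height was about 0.7 mm above my prediction. A steady sideways force of about 6 N and a moment of 1.4 N m remained at the wrist.
- **Bystanders:** I kept clear of the brass weight, the gear and the bush, but did not measure them again at the end.

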